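# Edge flashing out of the vise and under the lapped shingles

### The job

Slide the vise's front jaw well open, lift the folded edge flashing out of it, and tuck the flashing's wide flat flange under the free edge of the lapped shingles on the small roof panel, without prying the shingles up. Push it home until the down-turned leg sits against the panel's edge board with the ends of flashing and panel level, and finish still holding it there, pressed down firmly and flat on the roof deck: do not let go. Leave the other things on the bench where they are.

Things in the scene. Friction and masses are not known exactly. Their poses are not given: they have to be found in the camera images.
- vise_spindle (a point): Middle of the dark round spindle head on the vise's sliding jaw: 32 mm diameter, 60 mm long, level along x, 66 mm above the bench; grip it from above and pull. 27 mm in front (-x) an 11 mm cross bar, 130 mm long, runs along y; 45 mm behind (+x) is a collar, at 53 mm the jaw, top 120 mm above the bench. x points from sliding to fixed jaw, y along the 100 mm jaws, z up.
- vise_jaw (a joint): Opening of the vise's sliding jaw, m: 0 closed on the flashing, 0.06 fully open. It slides along the vise's -x with its spindle head; the quick release is off, so a pull of 5 to 8 N moves it and it stays where it is left.
- flashing: Aluminium edge flashing, 200 mm long (y), 0.2 to 0.33 kg. Origin: centre of its upright rib, 9 mm thick (x), 30 tall, to grip. Flange 3 mm thick reaches 83.5 mm to +x, underside 18 mm below origin. Leg 3 mm thick, to 48 mm below; inner face at x = -1.5 mm; its hemmed foot (6 mm, outwards) catches the jaw until open 10 mm. Starts upright: leg in the vise, flange on the fixed jaw's top (z 0.120).
- flashing_edge (a point): Middle of the flashing's flange edge that is to be tucked: 83.5 mm from the flashing's origin along its x and 16.5 mm below it, half-way through the 3 mm flange. Axes as the flashing.
- roof: Small wooden roof panel lying level on the bench, 300 mm (x) by 200 (y). Origin on the bench below the middle of the outer face of its light edge board, facing the robot; x inwards across the panel, y along that edge, z up. Edge board: face at x = 0, top at z = 0.058. Panel ends: y = -0.1 and 0.1. Shingles lie on an 8 mm undercourse that stops at x = 0.095: an 8 mm slot under their free edge.
- roof_deck: Plywood deck of the roof panel, fixed to it: same origin and axes as the panel. Its bare flat top is 60 mm above the bench, from x = 0.002 inwards.
- shingle_edge (a point): Middle of the shingles' free edge, lower corner: at x = 0.045 of the panel, 68 mm above the bench, 8 mm above the deck, when lying down. Two dark wooden shingles 6 mm thick, one lapped over the other, together 200 mm along y and 120 mm along x. Axes as the panel.
- shingle (a joint): How far the edge shingles are lifted, rad: 0 lying down, growing as their free edge rises; they turn about their nailed inner side, 120 mm from the free edge, and fall back by their weight.
- screwdriver: Bystander: screwdriver 170 mm long lying beside the vise.
- scraper: Bystander: thin oval steel scraper, 76 x 48 x 4 mm, lying on the bench between the vise and the roof panel.
- bottle: Bystander: clear drinks bottle, 68 mm diameter, 215 mm tall, standing at one side of the bench.
- sprayer: Bystander: small bottle, 38 mm diameter, 125 mm tall, standing at one side of the bench.
- nail_tray: Bystander: sheet steel tray of nails, 100 x 75 x 30 mm, on the bench in front of the robot.
- spares: Bystander: pile of four spare shingles, 130 x 120 x 24 mm, at one side of the bench.
Things that resemble listed ones, but are neither listed nor needed, are in the scene too. Leave any orange or yellow look-alike of the flashing alone.

How it is judged (in metres and radians):
On the way, in this order (a step that is already met when the one before it is completed fails the run):
1. the vise's sliding jaw is open by more than 15 mm, the flashing still in the vise (value of joint vise_jaw above 0.015 m and distance of flashing from where it was at the start of the episode below 0.02 m), for 0.1 s.
2. the flashing is lifted clear of the vise, in the fingers (height (world z) of flashing above 0.175 m and contact force between the fingers and flashing above 1 N), for 0.1 s.
3. the flange's edge is under the free edge of the shingles by more than 10 mm (x of flashing_edge in the frame of roof above 0.055 m and z of flashing_edge in the frame of roof below 0.07 m and y of flashing_edge in the frame of roof between -0.06 and 0.06 m), for 0.1 s.
At the end, for the whole second after the job is handed in: Still held, leg within 4 mm of the edge board, ends level within 10 mm, square within 0.05 rad, flat within 0.04 rad and 2 mm of the deck, flange 30 mm or more under the shingles, which lie down (under 0.02 rad); pressed on the deck with over 5.5 N; vise jaw open over 15 mm (x of flashing in the frame of roof between -0.0025 and 0.006 m and y of flashing in the frame of roof between -0.01 and 0.01 m and z of flashing in the frame of roof between 0.075 and 0.08 m and angle between the x axis of flashing and the x axis of roof, either way round below 0.05 rad and angle between flashing's own z axis and vertical below 0.04 rad and x of flashing_edge in the frame of roof above 0.075 m and contact force between flashing and roof_deck above 5.5 N and contact force between the fingers and flashing above 3 N and value of joint shingle below 0.02 rad and value of joint vise_jaw above 0.015 m and linear speed of flashing below 0.02 m/s); the arm keeps its last pose, push and grip.
It fails at once if the shingles are pried up by more than 0.05 rad (6 mm at the free edge) (value of joint shingle above 0.05 rad).
It fails at once if a bystander is moved by more than 30 mm (distance of any of screwdriver, scraper, bottle, sprayer, nail_tray, spares from where it was at the start of the episode above 0.03 m).
It also fails if it takes over 59 s, if anything falls off the work surface, if the arm or the gripper's body presses on something with over 40 N, if the wrist force passes 120 N, or if a joint passes its speed limit or range.

### The arm

A 6-joint arm with a two-finger parallel gripper is mounted at the origin on the work surface. World frame = base frame: x ahead of the robot, y to its left, z up, the work surface at z = 0. Lengths are in mm, angles in degrees, forces in N, time in s.
With the tool pointing down it reaches from about 325 to 775 mm from the base axis. Payload 5.5 kg.
Tool frame: the origin (TCP) lies between the finger pads; the fingertips stand 11 mm ahead of it and the grasp point (between the pads) lies 8 mm behind it; z points along the fingers, y is the direction in which the jaws open and shut (so a half turn about z gives the same grasp; the last joint's range is limited). The gripper opens to 85 mm and grips with 20 to 120 N. Pads are 22 mm wide; open, the fingers measure 114 mm over their backs; the gripper's body (76 mm by 85 mm) begins 54 mm behind the grasp point. The pads swing forward as they close: fully open they stand 13 mm farther back than shut.
Start: joints at [-80.483, 5.22, 70.514, -0, 104.267, -3.249], TCP at [132.575, -585.184, 242.275] pointing down, gripper open.
Joint ranges: [-164.24, 164.24], [-49.07, 125.15], [9.68, 141.18], [-86.29, 266.29], [3.28, 154.24], [-151.56, 151.56]. Speed limits (degrees/s): [147.25, 147.25, 172.46, 180, 180, 180].

### API

Orientations are given as [roll, pitch, yaw] about the fixed x, y, z axes, in that order (R = Rz(yaw) Ry(pitch) Rx(roll)).
In Python, from plant import env gives the robot as it stands.
- The arm moves only by the tool send_rows, never from a script. Its argument "moves" is a list of rows, each a list of 7 numbers: the turn, a rotation vector about the tool's x, y, z in degrees, then the shift along the tool's x, y, z in m, then the finger opening in m, from 0 to 0.0854. A call has 1 to 12 rows; each row shifts and turns the commanded pose from where the row before left it, along the tool's axes as they then stand; what a row does not reach is not made up. A row lasts 1/12 s, in which the tool goes at most 41.7 mm and 7.16 degrees, less where a joint would pass 70% of its speed; a pose out of reach is approached as far as the arm can. A call with a gripper value outside its range is refused whole. The fingers move at their own pace and stop on an object; "squeeze" is the grip in N (left out, the last holds). Time passes only in rows, so rows that do not move let the fingers close. It gives the time, the measured TCP pose, the force and the opening at its end, in the units of the state.
- env.get_state(): the state, without advancing time (a new reading comes with each control period).
- env.snapshot(name): name is "side" or "top" or "wrist"; returns (picture, depth): 384x512x3 uint8, red, green, blue; 384x512 float32, mm along the optical axis (not along the pixel's ray), 0 where there is no reading.
- env.camera_model(name): a dict with "K" (3x3 intrinsics, pixels), "R" (3x3) and "t" (3): a world point X has camera coordinates R X + t; the wrist camera has in their place "T_tool_cam" (4x4, takes a point from camera to tool coordinates, whose origin is the TCP and whose axes are the flange's). Camera axes: x right, y down, z forward; pixel columns grow to the right and rows downward; lengths in mm; the calibration is good to about 2 mm. A picture is of the moment at which its call begins: read the wrist's pose just before it. camera_model takes no time and is no camera call.
- env.close_job(): hands the job in, once; it reports no verdict.
Trained networks look in the newest picture that a camera, given by its name, has taken for a name from the list of things; names that differ only in an ending like _2 or _b are one class to them, and where a whole thing is asked for, a point or a joint stands for the part that bears it (a point fixed in the world has none). Each returns a list of dicts, best first, with "confidence" (0 to 1); they miss things now and then, are a little off and sometimes report something else, mostly with a low value. They report only what shows in the picture. A call takes as long as a camera call. They do not tell look-alikes from the thing itself.
- env.look_for(thing, camera): "location" ([x, y, z] in mm, in world coordinates, good to about 4 mm: the middle of the surface that is visible of it).
The state is a dict: "t": time; "joint_positions": joint angles; "qd": joint speeds; "joint_efforts": joint torques, N m; "tcp_pos": TCP position; "tcp_rot": TCP orientation; "force": force on the tool from outside, world axes, zero at the start; "wrist_torque": the same for the moment, N m; "finger_gap": finger opening in mm.
Only numpy, scipy, OpenCV 4.12 (cv2) and the standard library are available. Lean on these libraries where they do the work, as an engineer would, in place of code of your own. Each camera call takes 0.05 s, during which the arm holds its last target. There are 200 camera calls.

## Working session

There is one attempt and no reset: what is moved stays moved. The work goes in short steps, Python scripts to look and compute and a tool call to move; the robot and the scene stay as the last step left them, time stands still between calls to the robot, and variables do not carry over. Pictures are saved under pics/ and viewed, about 8 in all and at most 12, crops included, and the job is handed in when it is done.

Besides the shell and the picture viewer there is one more tool, called after "Emit:" as name(argument=value, ...) on one line, values as JSON. send_rows: Moves the arm, as the interface text tells. Its arguments: {"type":"object","properties":{"moves":{"type":"array","items":{"type":"array","items":{"type":"number"}}},"squeeze":{"type":"number"}},"required":["moves"]}

```bash
ls; mkdir -p pics; python3 - <<'E'
from plant import env
import cv2,numpy as np
s=env.get_state();print(s)
for n in("top","side"):
    p,d=env.snapshot(n);cv2.imwrite(f"pics/{n}0.png",p[:,:,::-1]);np.savez(f"pics/{n}0.npz",d=d)
    print(n,{k:np.round(v,3).tolist() for k,v in env.camera_model(n).items()})
    for th in ("vise_spindle","flashing","roof","shingle_edge","flashing_edge"):
        for r in env.look_for(th,n)[:3]: print(th,{k:np.round(v,2).tolist() if not isinstance(v,str) else v for k,v in r.items()})
E
```

```text
pics
{'t': 0.0, 'joint_positions': array([-8.04833309e+01,  5.26275849e+00,  7.05833511e+01,  3.39432284e-04,
        1.04266533e+02, -3.24834414e+00]), 'qd': array([-0.02659944,  0.06404319,  0.04568007,  0.07216697,  0.08876894,
        0.01828673]), 'joint_efforts': array([-2.19048990e-03, -4.58727586e+01, -4.18027532e+01, -6.19873445e-04,
        1.14576949e-02, -2.33298488e-05]), 'tcp_pos': array([ 132.5309639 , -584.90572439,  241.14000212]), 'tcp_rot': array([-1.79887558e+02, -6.71133689e-03,  1.27650900e+01]), 'force': array([0.4843004 , 0.06764712, 0.11734378]), 'wrist_torque': array([-0.01578994,  0.03394653, -0.0683523 ]), 'finger_gap': 85.28784894237164}
top {'K': [[383.501, 0.0, 255.303], [0.0, 383.501, 193.789], [0.0, 0.0, 1.0]], 'R': [[0.006, -1.0, 0.003], [-0.997, -0.006, -0.079], [0.079, -0.003, -0.997]], 't': [14.617, 538.371, 1223.156]}
vise_spindle {'location': [556.7, 200.7, 86.0], 'confidence': 0.83}
flashing {'location': [635.2, 209.6, 122.1], 'confidence': 0.85}
flashing {'location': [242.8, 234.9, 19.8], 'confidence': 0.83}
flashing {'location': [793.3, 27.9,
[... 516 characters left out ...]
5]], 't': [525.3, 181.043, 1284.519]}
vise_spindle {'location': [555.6, 210.3, 84.6], 'confidence': 0.64}
flashing {'location': [641.4, 229.2, 121.7], 'confidence': 0.82}
flashing {'location': [803.2, 20.2, 25.7], 'confidence': 0.78}
flashing {'location': [237.6, 253.1, 19.6], 'confidence': 0.71}
roof {'location': [688.0, -197.2, 74.1], 'confidence': 0.7}
shingle_edge {'location': [654.1, -219.5, 73.7], 'confidence': 0.9}
shingle_edge {'location': [407.3, 451.7, 79.2], 'confidence': 0.38}
flashing_edge {'location': [797.7, 23.0, 21.9], 'confidence': 0.84}
flashing_edge {'location': [243.4, 250.5, 17.3], 'confidence': 0.59}
flashing_edge {'location': [638.9, 225.9, 120.1], 'confidence': 0.57}
```

View pics/top0.png

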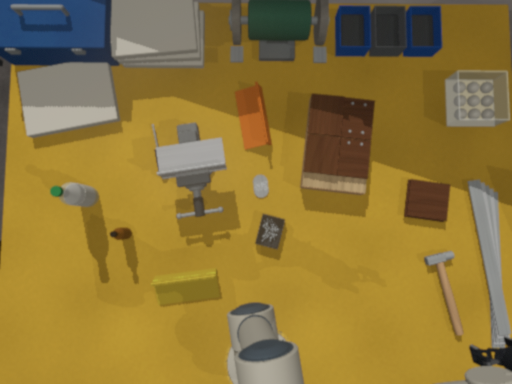

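View pics/side0.png

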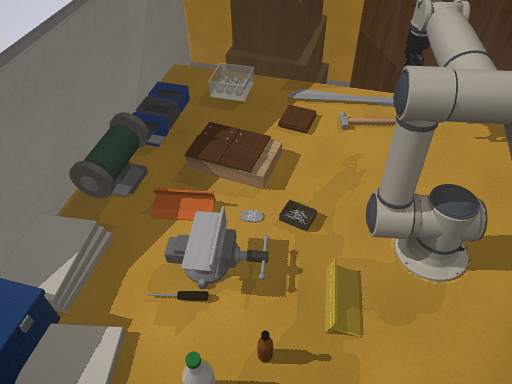

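The top view shows three flashing-like things: silver in the vise (190,158), orange (253,115) and yellow (187,287). The silver one clamped in the vise fits the description. The roof panel is at (338,143), its light edge board at row ~187. Next I'll fit poses from depth and enlarge the vise crop.

```bash
cat > h.py <<'E'
from plant import env
import cv2,numpy as np
from scipy.spatial.transform import Rotation as Ro
def cloud(d,cm,s=None):
    K=cm["K"];v,u=np.indices(d.shape);P=np.stack([(u-K[0,2])/K[0,0]*d,(v-K[1,2])/K[1,1]*d,d],-1)
    if "R" in cm: W=(P-cm["t"])@np.array(cm["R"])
    else:
        T=np.array(cm["T_tool_cam"]);W=P@T[:3,:3].T+T[:3,3]
        W=W@Ro.from_euler("xyz",s["tcp_rot"],degrees=True).as_matrix().T+s["tcp_pos"]
    W[d==0]=np.nan;return W
def rect(W,lo,hi,box):
    x0,x1,y0,y1=box
    with np.errstate(all="ignore"):
        m=(W[...,2]>lo)&(W[...,2]<hi)&(W[...,0]>x0)&(W[...,0]<x1)&(W[...,1]>y0)&(W[...,1]<y1)
    m=cv2.morphologyEx(m.astype(np.uint8),cv2.MORPH_CLOSE,np.ones((3,3)))
    n,l,st,_=cv2.connectedComponentsWithStats(m)
    if n<2: return None
    k=1+st[1:,4].argmax();Q=W[(l==k)&np.isfinite(W[...,2])]
    r=cv2.minAreaRect(Q[:,:2].astype(np.float32));return np.round(r[0],1),np.round(r[1],1),round(r[2],1),len(Q),np.round(np.nanmedian(Q[:,2]),1)
E
python3 - <<'E'
from h import *
W=cloud(np.load("pics/top0.npz")["d"],env.camera_model("top"))
V=(480,760,90,330);R=(550,850,-380,-100)
print("rib",rect(W,138,160,V));print("flange",rect(W,112,132,V));print("vise low",rect(W,55,110,V)); print("spindle",rect(W,55,95,(480,590,90,330)))
print("deck",rect(W,50,64.5,R));print("all",rect(W,50,100,R));print("shing",rect(W,68,95,R))
p=cv2.imread("pics/top0.png");cv2.imwrite("pics/c1.png",cv2.resize(np.hstack([p[100:220,140:280],p[90:210,290:400]]),None,fx=3,fy=3,interpolation=cv2.INTER_CUBIC))
E
```

```text
rib (array([603.5, 207.2]), array([ 10.2, 200.4]), 9.4, 249, np.float64(151.5))
flange (array([643.2, 213.2]), array([ 87.9, 200.4]), 8.7, 1640, np.float64(122.8))
vise low (array([722.3, 230.2]), array([67.4, 64. ]), 9.1, 399, np.float64(101.4))
spindle (array([519. , 177.3]), array([117.3,  83.6]), 24.3, 361, np.float64(77.5))
deck (array([ 573.6, -229.9]), array([200.7,  48.6]), 83.2, 889, np.float64(59.9))
all (array([ 699.8, -243.7]), array([203.4, 300.9]), 83.8, 5960, np.float64(75.0))
shing (array([ 721.7, -246.1]), array([203.4, 255.9]), 83.8, 5058, np.float64(75.7))
```

View pics/c1.png

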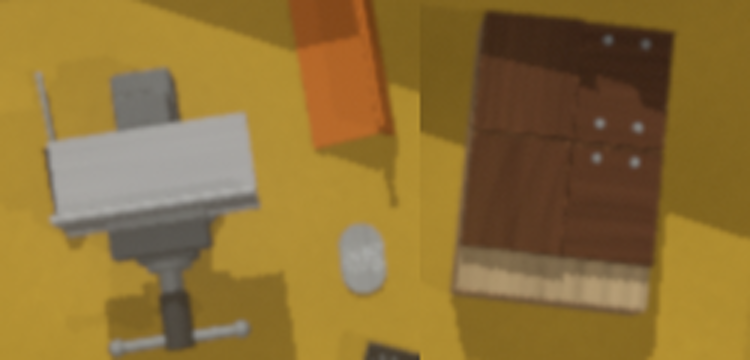

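Confirmed: the silver flashing is in the vise, with rib centre about (603.5, 207.2) and yaw 9°. The roof origin is about (550.5, -227) with yaw -6.3°. I'll move over the spindle.

Emit:
send_rows(moves=[[0,0,3.8,0.015,-0.02,0,0.085],[0,0,0,0.022,-0.03,0.001,0.085],[0,0,0,0.022,-0.03,0.001,0.085],[0,0,0,0.022,-0.03,0.001,0.085],[0,0,0,0.022,-0.03,0.001,0.085],[0,0,0,0.022,-0.03,0.001,0.085],[0,0,0,0.022,-0.03,0.001,0.085],[0,0,0,0.022,-0.03,0.001,0.085],[0,0,0,0.022,-0.03,0.001,0.085],[0,0,0,0.022,-0.03,0.001,0.085],[0,0,0,0.022,-0.03,0.001,0.085],[0,0,0,0.022,-0.03,0.001,0.085]], squeeze=60)

```text
t: 1.6
tcp_pos: [330.8, -197.0, 231.6]
tcp_rot: [180.0, -0.1, 8.9]
force: [0.3, -0.1, -1.0]
finger_gap: 85.1
```

Emit:
send_rows(moves=[[0,0,0,0.022,-0.03,0.001,0.085],[0,0,0,0.022,-0.03,0.001,0.085],[0,0,0,0.022,-0.03,0.001,0.085],[0,0,0,0.022,-0.03,0.001,0.085],[0,0,0,0.022,-0.03,0.001,0.085],[0,0,0,0.022,-0.03,0.001,0.085],[0,0,0,0.022,-0.03,0.001,0.085],[0,0,0,0.022,-0.03,0.001,0.085],[0,0,0,0.022,-0.03,0.001,0.085],[0,0,0,0.022,-0.03,0.001,0.085],[0,0,0,0.022,-0.03,0.001,0.085],[0,0,0,0.022,-0.03,0.001,0.085]])

```text
t: 2.6
tcp_pos: [535.6, 200.0, 219.3]
tcp_rot: [180.0, -0.0, 9.0]
force: [0.6, -0.3, 1.0]
finger_gap: 85.4
```

```bash
python3 - <<'E'
from h import *
s=env.get_state();p,d=env.snapshot("wrist");print(s["tcp_pos"],s["tcp_rot"],s["joint_positions"],s["t"],s["force"])
cv2.imwrite("pics/w1.png",p[:,:,::-1]);W=cloud(d,env.camera_model("wrist"),s)
print(env.look_for("vise_spindle","wrist")[:2])
V=(440,760,60,330)
print("rib",rect(W,138,160,V));print("flange",rect(W,112,132,V))
for lo in (45,60,70): print(lo,rect(W,lo,90,(480,575,130,280)))
E
```

```text
[535.60735771 200.04312018 219.31986884] [ 1.79999563e+02 -3.05754031e-02  8.98488938e+00] [ 1.70735881e+01  6.21867807e-01  7.75899680e+01 -4.83645946e-03
  1.01757954e+02  9.80877120e+01] 2.6 [ 0.56167446 -0.2584174   0.99698683]
[{'location': [565.2, 198.6, 122.4], 'confidence': 0.69}, {'location': [419.3, 427.5, 57.3], 'confidence': 0.52}]
rib (array([602. , 208.1]), array([  9.2, 200.9]), 9.0, 4933, np.float64(151.2))
flange (array([638.3, 213.8]), array([ 65.2, 200.9]), 9.0, 30271, np.float64(122.1))
45 (array([516.3, 178.2]), array([74.1, 95. ]), 1.2, 2521, np.float64(76.7))
60 (array([516.3, 178.2]), array([74.1, 95. ]), 1.2, 2520, np.float64(76.7))
70 (array([515.4, 201.4]), array([73.9, 45.1]), 4.5, 2012, np.float64(78.0))
```

View pics/w1.png

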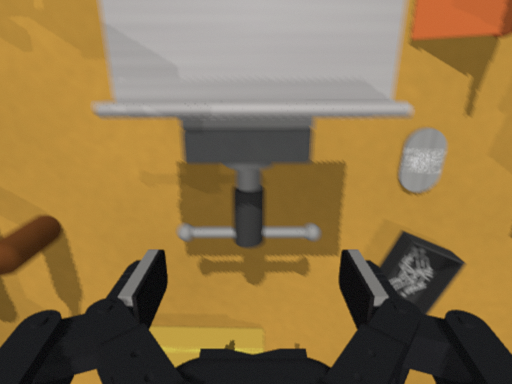

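The wrist view shows the spindle head at cols 235–264, rows 188–246, and the cross bar at row 232. Next I'll convert these to positions.

```bash
python3 - <<'E'
from h import *
s=env.get_state();p,d=env.snapshot("wrist");W=cloud(d,env.camera_model("wrist"),s)
a=np.radians(9);e=np.array([np.cos(a),np.sin(a)]);n=np.array([-e[1],e[0]])
def pr(nm,r0,r1,c0,c1):
    Q=W[r0:r1,c0:c1].reshape(-1,3);Q=Q[(Q[:,2]>50)]
    print(nm,np.round(np.median(Q,0),1),"u",np.round(np.percentile(Q[:,:2]@e,[1,50,99]),1),"v",np.round(np.percentile(Q[:,:2]@n,[1,50,99]),1),"z",np.round(np.percentile(Q[:,2],[2,98]),1))
pr("head",180,256,228,272);pr("headmid",205,222,244,254);pr("barL",222,242,185,228);pr("barR",222,242,272,325);pr("jaw",125,160,190,305)
print("rib u,v",np.array([602,208.1])@e,np.array([602,208.1])@n, "tcp",s["tcp_pos"][:2]@e,s["tcp_pos"][:2]@n)
E
```

```text
head [499.4 196.8  77.3] u [489.6 523.7 559.3] v [ 98.6 116.  138.6] z [67.2 81.4]
headmid [503.2 200.7  79.8] u [519.6 528.4 536.9] v [115.1 119.9 123.8] z [77.8 81.7]
barL [469.6 241.4  69.7] u [493.7 501.2 507. ] v [141.4 165.2 183.6] z [64.6 73.9]
barR [484.1 144.4  69.7] u [494.7 501.7 507.3] v [43.2 67.  95.7] z [63.9 73.8]
jaw [577.  212.8 119. ] u [590.1 603.2 615.8] v [ 77.7 120.  162.3] z [117.5 120.4]
rib u,v 627.1423932131449 111.36439572362917 tcp 560.8295943096622 115.94980155434892
```

Emit:
send_rows(moves=[[0,0,0,-0.031,-0.003,0.01,0.085],[0,0,0,0,0,0.03,0.085],[0,0,0,0,0,0.03,0.085],[0,0,0,0,0,0.03,0.085],[0,0,0,0,0,0.03,0.085],[0,0,0,0,0,0.03,0.085],[0,0,0,0,0,0,0.02],[0,0,0,0,0,0,0.02],[0,0,0,0,0,0,0.02],[0,0,0,0,0,0,0.02],[0,0,0,0,0,0,0.02],[0,0,0,0,0,0,0.02]])

```text
t: 3.75
tcp_pos: [505.5, 197.3, 63.0]
tcp_rot: [-179.9, -0.3, 9.0]
force: [-1.3, 1.8, 5.7]
finger_gap: 30.1
```

Emit:
send_rows(moves=[[0,0,0,-0.004,0,0,0.02],[0,0,0,-0.008,0,0,0.02],[0,0,0,-0.008,0,0,0.02],[0,0,0,-0.008,0,0,0.02],[0,0,0,-0.008,0,0,0.02],[0,0,0,-0.008,0,0,0.02],[0,0,0,-0.005,0,0,0.02],[0,0,0,0,0,0,0.02],[0,0,0,0,0,0,0.02]])

```text
t: 4.5
tcp_pos: [456.9, 189.5, 62.9]
tcp_rot: [-179.9, -0.3, 9.0]
force: [-2.2, 1.3, 10.3]
finger_gap: 30.4
```

```bash
python3 - <<'E'
from h import *
p,d=env.snapshot("top");W=cloud(d,env.camera_model("top"))
s=env.get_state();print(s["tcp_pos"],s["force"],s["t"],s["joint_positions"])
V=(440,760,60,330)
print("rib",rect(W,138,160,(570,680,60,330)));print("flange",rect(W,112,132,(590,760,60,330)))
cv2.imwrite("pics/c2.png",cv2.resize(p[110:240,120:290,::-1],None,fx=3,fy=3,interpolation=cv2.INTER_CUBIC))
E
```

```text
[456.8380148  189.50563354  62.90554174] [-1.33141515  1.34857253 10.4382059 ] 4.55 [ 1.85503878e+01 -9.19183073e+00  1.02858085e+02  5.60842532e-02
  8.60295929e+01  9.95626815e+01]
rib (array([603.4, 206.7]), array([  9.9, 199.4]), 9.3, 247, np.float64(151.6))
flange (array([649.4, 214.4]), array([ 74.8, 200.3]), 9.5, 1628, np.float64(122.8))
```

View pics/c2.png

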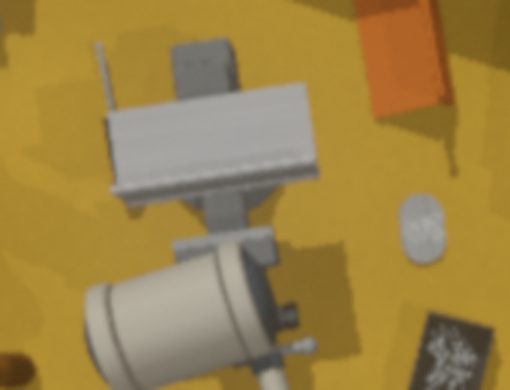

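The jaw is open by about 49 mm and the flashing hasn't moved. I'll release, rise and turn to yaw 99.

Emit:
send_rows(moves=[[0,0,0,0,0,0,0.085],[0,0,0,0,0,0,0.085],[0,0,0,0,0,0,0.085],[0,0,0,0,0,-0.03,0.085],[0,0,-5,0,0,-0.035,0.085],[0,0,-7,0,0,-0.037,0.085],[0,0,-7,0,0,-0.037,0.085],[0,0,-7,0,0,-0.01,0.085],[0,0,-7,0,0,0,0.085],[0,0,-7,0,0,0,0.085],[0,0,-7,0,0,0,0.085],[0,0,-7,0,0,0,0.085]])

```text
t: 5.55
tcp_pos: [455.5, 188.3, 208.0]
tcp_rot: [-180.0, 0.1, 63.3]
force: [0.3, 0.6, 0.5]
finger_gap: 84.5
```

Emit:
send_rows(moves=[[0,0,-7,0,0,0,0.085],[0,0,-7,0,0,0,0.085],[0,0,-7,0,0,0,0.085],[0,0,-7,0,0,0,0.085],[0,0,-7,0,0,0,0.085],[0,0,-1,-0.002,0.036,0,0.085],[0,0,0,-0.001,0.037,0,0.085],[0,0,0,-0.001,0.037,0,0.085],[0,0,0,-0.001,0.037,0,0.085],[0,0,0,0,0,0,0.085],[0,0,0,0,0,0,0.085]])

```text
t: 6.47
tcp_pos: [602.4, 205.5, 204.0]
tcp_rot: [-179.6, 0.1, 98.9]
force: [-1.6, -0.8, -0.5]
finger_gap: 85.2
```

```bash
python3 - <<'E'
from h import *
s=env.get_state();p,d=env.snapshot("wrist");print(s["tcp_pos"],s["tcp_rot"],s["joint_positions"],s["t"],s["force"])
W=cloud(d,env.camera_model("wrist"),s)
a=np.radians(9);e=np.array([np.cos(a),np.sin(a)]);n=np.array([-e[1],e[0]])
print("rib",rect(W,138,160,(560,680,60,330)),rect(W,112,132,(600,760,60,330)))
cv2.imwrite("pics/w2.png",p[:,:,::-1])
E
```

```text
[602.39957721 205.47351682 204.04356895] [-1.79605374e+02  6.04305802e-02  9.89135493e+01] [ 1.57786004e+01  1.10051704e+01  6.80614993e+01 -1.30811685e-02
  1.01332350e+02  6.86273346e+00] 6.4667 [-1.64336306 -0.83745429 -0.492887  ]
rib (array([601.5, 207.7]), array([  9. , 200.5]), 9.1, 3977, np.float64(151.3)) (array([645.5, 214.7]), array([ 78.7, 200.7]), 8.9, 25993, np.float64(122.0))
```

Emit:
send_rows(moves=[[0,0,0,0.002,0,0.02,0.085],[0,0,0,0,0,0.02,0.085],[0,0,0,0,0,0.015,0.085],[0,0,0,0,0,0.01,0.085],[0,0,0,0,0,0,0.04],[0,0,0,0,0,0,0.0],[0,0,0,0,0,0,0.0],[0,0,0,0,0,0,0.0],[0,0,0,0,0,0,0.0],[0,0,0,0,0,0,0.0],[0,0,0,0,0,0,0.0]], squeeze=90)

```text
t: 7.43
tcp_pos: [601.9, 208.0, 144.5]
tcp_rot: [179.9, -0.0, 99.0]
force: [0.6, -0.3, 4.3]
finger_gap: 6.8
```

Emit:
send_rows(moves=[[0,0,0,0,0,0,0.03],[0,0,0,0,0,0,0.03],[0,0,0,0,0,0,0.03],[0,0,0,0,0,0.003,0.03],[0,0,0,0,0,0,0.03]])

```text
t: 7.85
tcp_pos: [601.0, 207.8, 139.3]
tcp_rot: [-179.9, 0.0, 99.0]
force: [0.8, -1.0, -0.0]
finger_gap: 29.9
```

Emit:
send_rows(moves=[[0,0,0,0,0,0,0.0],[0,0,0,0,0,0,0.0],[0,0,0,0,0,0,0.0],[0,0,0,0,0,0,0.0],[0,0,0,0,0,0,0.0]])

```text
t: 8.27
tcp_pos: [601.3, 207.9, 140.2]
tcp_rot: [-180.0, 0.0, 99.0]
force: [0.8, -0.0, -0.5]
finger_gap: 7.2
```

Emit:
send_rows(moves=[[0,0,0,0,0,-0.01,0.0],[0,0,0,0,0,-0.02,0.0],[0,0,0,0,0,-0.025,0.0],[0,0,5,0,0,-0.025,0.0],[0,0,5,0,0,-0.02,0.0],[0,0,5.3,0,0,-0.01,0.0],[0,0,0,0,0,0,0.0],[0,0,0,0,0,0,0.0],[0,0,0,0,0,0,0.0]])

```text
t: 9.02
tcp_pos: [601.0, 207.8, 248.8]
tcp_rot: [-179.9, 0.0, 83.8]
force: [-0.3, 1.4, -2.4]
finger_gap: 7.3
```

```bash
python3 - <<'E'
from h import *
s=env.get_state();p,d=env.snapshot("wrist");print(s["tcp_pos"],s["tcp_rot"],s["t"],s["force"],s["wrist_torque"],s["finger_gap"])
cm=env.camera_model("wrist");cv2.imwrite("pics/w3.png",p[:,:,::-1]);W=cloud(d,cm,s)
z=s["tcp_pos"][2];V=(480,760,60,330)
print("rib",rect(W,z+3,z+22,V));print("flange",rect(W,z-32,z-8,V))
Q=W[(np.abs(W[...,2]-(z-17))<9)&(W[...,0]>610)];A=np.c_[Q[:,:2]-Q[:,:2].mean(0),np.ones(len(Q))];print(np.linalg.lstsq(A,Q[:,2],rcond=None)[0])
E
```

```text
[600.98412591 207.77329259 248.79326295] [-1.79878910e+02  4.77150669e-02  8.38158258e+01] 9.0167 [-0.25798075  1.35957726 -2.38053664] [ 0.02954476  0.06539658 -0.00613646] 7.253957524961612
rib (array([600.6, 234.2]), array([ 34.1, 146.2]), 1.6, 7837, np.float64(260.0))
flange (array([647.8, 228.9]), array([147.8,  78.7]), 83.8, 37005, np.float64(230.6))
[-1.08385351e-03 -9.27600077e-04  2.30566839e+02]
```

View pics/w3.png

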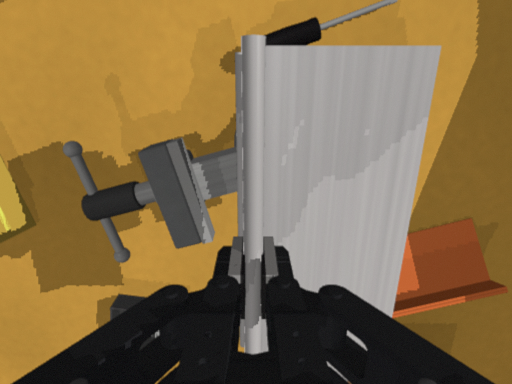

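The flashing is held flat and centred, and the TCP is about 2.3 mm above its origin. Now I'll travel to the roof at height.

Emit:
send_rows(moves=[[0,0,0,-0.02,-0.004,0,0.0],[0,0,0,-0.03,-0.005,0,0.0],[0,0,0,-0.036,-0.005,0,0.0],[0,0,0,-0.036,-0.005,0,0.0],[0,0,0,-0.036,-0.005,0,0.0],[0,0,0,-0.036,-0.005,0,0.0],[0,0,0,-0.036,-0.005,0,0.0],[0,0,0,-0.036,-0.005,0,0.0],[0,0,0,-0.036,-0.005,0,0.0],[0,0,0,-0.036,-0.005,0,0.0],[0,0,0,-0.036,-0.005,0,0.0],[0,0,0,-0.032,-0.004,0,0.0]])

```text
t: 10.07
tcp_pos: [497.5, -191.1, 248.8]
tcp_rot: [-179.9, -0.0, 83.7]
force: [0.0, 0.4, -2.5]
finger_gap: 7.0
```

Emit:
send_rows(moves=[[0,0,0,-0.022,-0.002,0,0.0],[0,0,0,-0.01,0,0,0.0],[0,0,0,0,0,0.01,0.0],[0,0,0,0,0,0.02,0.0],[0,0,0,0,0,0.02,0.0],[0,0,0,0,0,0,0.0],[0,0,0,0,0,0,0.0]])

```text
t: 10.65
tcp_pos: [492.8, -219.2, 198.0]
tcp_rot: [-179.8, -0.1, 83.8]
force: [-0.3, -0.6, -1.4]
finger_gap: 7.2
```

```bash
python3 - <<'E'
from h import *
s=env.get_state();p,d=env.snapshot("wrist");print(s["tcp_pos"],s["tcp_rot"],s["t"],s["force"],s["finger_gap"])
cv2.imwrite("pics/w4.png",p[:,:,::-1]);W=cloud(d,env.camera_model("wrist"),s);np.save("pics/W4.npy",W)
R=(540,850,-380,-80)
print("deck",rect(W,50,64.5,R));print("all",rect(W,50,100,R));print("shing",rect(W,70,95,R))
E
```

```text
[ 492.81423033 -219.15183867  197.99840325] [-1.79759923e+02 -1.25859450e-01  8.37766674e+01] 10.65 [-0.26186635 -0.63897151 -1.44697767] 7.210579491377483
deck None
all (array([ 671. , -274.4]), array([118.2, 282.3]), 12.4, 20651, np.float64(74.0))
shing (array([ 671. , -274.4]), array([118.2, 282.3]), 12.4, 20651, np.float64(74.0))
```

View pics/w4.png

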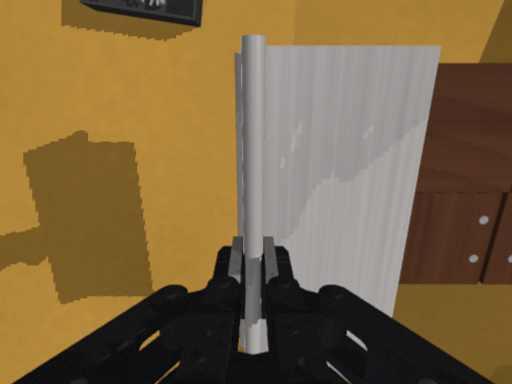

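The held flashing is in view. The shingles' ends show at rows 64 and 284, cols 410–512; the deck edge is hidden under the flange. I'll work out the y alignment and yaw from them.

```bash
python3 - <<'E'
from h import *
s=env.get_state();W=np.load("pics/W4.npy");m=(W[...,2]>62)&(W[...,2]<95)&(W[...,0]>560)
ends=[]
for c in range(445,510,5):
    r=np.where(m[:,c])[0];r=r[(r>30)&(r<320)];ends.append((W[r[0],c],W[r[-1],c]))
E_=np.array(ends);print(np.round(E_[::4],1).tolist())
for k in (0,1): print("yaw",np.degrees(np.polyfit(E_[:,k,0],E_[:,k,1],1)[0]))
a=np.radians(-6.25);e=np.array([np.cos(a),np.sin(a)]);n=np.array([-e[1],e[0]])
v=E_[:,:,:2]@n;print("v ends",np.median(v,0),"mid",np.median(v),v.mean(),"tcp",s["tcp_pos"][:2]@n,s["tcp_pos"][:2]@e,"roof0 uv(top)",np.array([550.5,-227.2])@e,np.array([550.5,-227.2])@n)
# top-camera at full: board end / edge refine from first shot
T=cloud(np.load("pics/top0.npz")["d"],env.camera_model("top"))
M=(T[...,2]>50)&(T[...,2]<95)&(T[...,0]>535)&(T[...,0]<860)&(T[...,1]<-100)&(T[...,1]>-380)
Q=T[M];u=Q[:,:2]@e;w=Q[:,:2]@n;print("u",np.percentile(u,[.2,.5,99.8]),"v",np.percentile(w,[.2,.5,99.5,99.8]))
D=Q[(Q[:,2]<64.5)];print("deck u",np.percentile(D[:,:2]@e,[.5,1,50,99]),"z",np.median(D[:,2]))
E
```

```text
[[[650.2, -136.0, 74.1], [670.0, -340.5, 72.3]], [[666.0, -137.7, 73.3], [689.4, -342.3, 72.6]], [[681.4, -139.3, 73.2], [708.8, -344.2, 72.8]], [[696.8, -141.0, 73.1], [728.3, -346.3, 72.8]]]
yaw -6.192787249746799
yaw -5.585390424119406
v ends [ -64.32802832 -265.00710051] mid -164.55920921220024 -164.73727354959863 tcp -164.62565578623133 514.4269188004436 roof0 uv(top) 571.9625681577533 -165.9183854381045
u [572.29296045 572.76812959 869.36564114] v [-266.27594749 -265.52055991  -65.50398345  -64.86444411]
deck u [571.94887892 572.17269328 595.21541621 701.0198528 ] z 59.68221329340827
```

Emit:
send_rows(moves=[[0,0,0,0,0,0.015,0.0],[0,0,0,0,0,0.025,0.0],[0,0,0,0,0,0.025,0.0],[0,0,0,0,0,0.02,0.0],[0,0,0,0,0,0.015,0.0],[0,0,0,0,0,0.008,0.0],[0,0,0,0,0,0,0.0],[0,0,0,0,0,0,0.0],[0,0,0,0,0,0,0.0]])

```text
t: 11.45
tcp_pos: [494.4, -221.1, 94.4]
tcp_rot: [179.8, 0.1, 83.7]
force: [-0.8, 0.4, -2.6]
finger_gap: 7.1
```

```bash
python3 - <<'E'
from h import *
z=[];f=[]
p,d=env.snapshot("side")
for i in range(4):
    s=env.get_state();z.append(s["tcp_pos"]);f.append(s["force"]);env.snapshot("wrist")
print(np.round(z,2),np.round(f,1),s["t"],s["tcp_rot"])
cv2.imwrite("pics/s5.png",cv2.resize(p[110:210,160:310,::-1],None,fx=5,fy=5,interpolation=cv2.INTER_CUBIC))
E
```

```text
[[ 494.37 -221.21   94.46]
 [ 494.24 -221.2    94.24]
 [ 494.07 -221.17   93.91]
 [ 493.9  -221.09   93.57]] [[-0.1  0.7 -2.6]
 [-0.5  0.2 -2.6]
 [ 0.2  1.  -2.3]
 [ 0.2  0.1 -2.8]] 11.65 [1.79892807e+02 3.97271385e-02 8.36666229e+01]
```

View pics/s5.png

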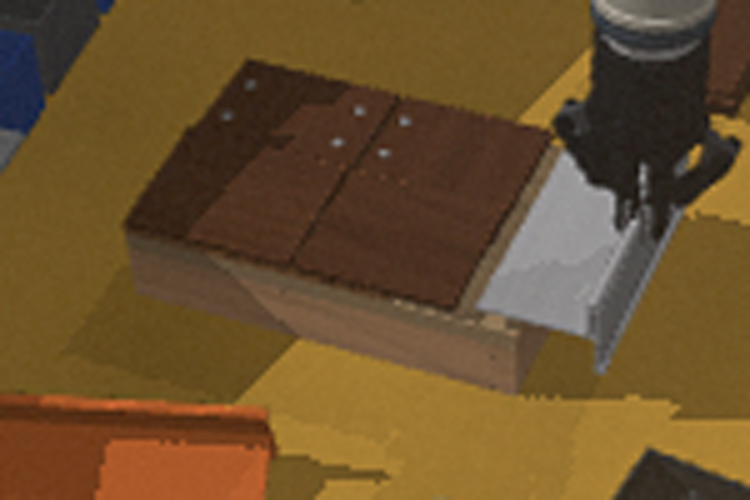

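The side crop shows the flange above the bare deck just in front of the shingle edge, square to it. I'll lower to slot height.

Emit:
send_rows(moves=[[0,0,0,0,0,0.004,0.0],[0,0,0,0,0,0.004,0.0],[0,0,0,0,0,0,0.0],[0,0,0,0,0,0,0.0],[0,0,0,0,0,0,0.0],[0,0,0,0,0,0,0.0],[0,0,0,0,0,0,0.0],[0,0,0,0,0,0,0.0]])

```text
t: 12.37
tcp_pos: [493.4, -220.9, 84.5]
tcp_rot: [180.0, 0.0, 83.7]
force: [-0.7, -0.2, -2.4]
finger_gap: 7.3
```

Emit:
send_rows(moves=[[0,0,0,0.001,0,0.002,0.0],[0,0,0,0,0,0,0.0],[0,0,0,0,0,0,0.0],[0,0,0,0,0.004,0,0.0],[0,0,0,0,0.005,0,0.0],[0,0,0,0,0.005,0,0.0],[0,0,0,0,0.005,0,0.0],[0,0,0,0,0.005,0,0.0],[0,0,0,0,0,0,0.0],[0,0,0,0,0,0,0.0]])

```text
t: 13.2
tcp_pos: [517.5, -222.5, 82.1]
tcp_rot: [-180.0, -0.0, 83.7]
force: [0.1, -0.4, -2.9]
finger_gap: 7.5
```

```bash
python3 - <<'E'
from h import *
p,d=env.snapshot("side");s=env.get_state();print(s["tcp_pos"],s["force"],s["t"],s["tcp_rot"])
cv2.imwrite("pics/s6.png",cv2.resize(p[110:210,160:310,::-1],None,fx=5,fy=5,interpolation=cv2.INTER_CUBIC))
E
```

```text
[ 517.34671245 -222.43735386   82.09285858] [ 0.19450306 -0.0771293  -2.31868474] 13.25 [-1.79970588e+02 -6.82286680e-03  8.36741664e+01]
```

View pics/s6.png

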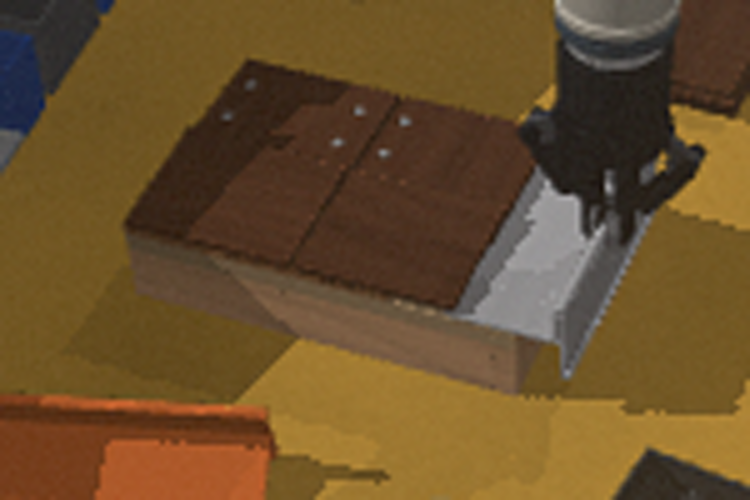

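The flange edge is at the shingles' free edge in shadow, the force is nil and the shingles are unmoved. I'll push in.

Emit:
send_rows(moves=[[0,0,0,0,0.004,0,0.0],[0,0,0,0,0.005,0,0.0],[0,0,0,0,0.005,0,0.0],[0,0,0,0,0.005,0,0.0],[0,0,0,0,0.005,0,0.0],[0,0,0,0,0.004,0,0.0],[0,0,0,0,0,0,0.0],[0,0,0,0,0,0,0.0],[0,0,0,0,0,0,0.0]])

```text
t: 14.0
tcp_pos: [545.0, -225.6, 82.1]
tcp_rot: [-180.0, -0.0, 83.7]
force: [-0.2, 0.4, -2.3]
finger_gap: 7.3
```

Emit:
send_rows(moves=[[0,0,0,0,0.002,0,0.0],[0,0,0,0,0.002,0,0.0],[0,0,0,0,0.001,0,0.0],[0,0,0,0,0,0,0.0],[0,0,0,0,0,0,0.0],[0,0,0,0,0,0,0.0]])

```text
t: 14.5
tcp_pos: [549.9, -226.1, 82.3]
tcp_rot: [-180.0, 0.0, 83.7]
force: [-2.5, 0.1, -1.1]
finger_gap: 7.1
```

Emit:
send_rows(moves=[[0,0,0,0,0.002,0,0.0],[0,0,0,0,0,0,0.0],[0,0,0,0,0,0,0.0],[0,0,0,0,0,0,0.0]])

```text
t: 14.83
tcp_pos: [550.2, -226.1, 82.2]
tcp_rot: [-179.7, -0.0, 83.6]
force: [-10.5, 1.8, 3.2]
finger_gap: 7.2
```

Emit:
send_rows(moves=[[0,0,0,0,-0.0015,0,0.0],[0,0,0,0,0,0.002,0.0],[0,0,0,0,0,0.001,0.0],[0,0,0,0,0,0,0.0],[0,0,0,0,0,0,0.0],[0,0,0,0,0,0,0.0]])

```text
t: 15.33
tcp_pos: [549.9, -226.2, 80.2]
tcp_rot: [-179.9, 0.0, 83.7]
force: [-7.6, 1.2, 4.9]
finger_gap: 7.1
```

Emit:
send_rows(moves=[[0,0,0,0,0,0.002,0.0],[0,0,0,0,0,0,0.0],[0,0,0,0,0,0,0.0],[0,0,0,0,0,0,0.0],[0,0,0,0,0,0,0.0],[0,0,0,0,0,0,0.0],[0,0,0,0,0,0,0.0],[0,0,0,0,0,0,0.0]])

```text
t: 16.0
tcp_pos: [549.9, -226.2, 80.2]
tcp_rot: [-180.0, 0.0, 83.7]
force: [-11.4, 3.6, 11.8]
finger_gap: 7.7
```

Emit:
send_rows(moves=[[0,0,0,0,-0.001,0.001,0.0],[0,0,0,0,0,0,0.0],[0,0,0,0,0,0,0.0],[0,0,0,0,0,0,0.0],[0,0,0,0,0,0,0.0],[0,0,0,0,0,0,0.0],[0,0,0,0,0,0,0.0],[0,0,0,0,0,0,0.0],[0,0,0,0,0,0,0.0],[0,0,0,0,0,0,0.0],[0,0,0,0,0,0,0.0],[0,0,0,0,0,0,0.0]])

```text
t: 17.0
tcp_pos: [549.9, -226.2, 80.2]
tcp_rot: [179.9, 0.1, 83.7]
force: [-8.9, 3.4, 14.8]
finger_gap: 7.2
```

```bash
python3 - <<'E'
from h import *
p,d=env.snapshot("side");q,dw=env.snapshot("wrist");s=env.get_state();print(s["tcp_pos"],s["force"],s["wrist_torque"],s["t"],s["tcp_rot"])
W=cloud(dw,env.camera_model("wrist"),s)
m=(W[...,2]>50)&(W[...,2]<66)&(W[...,0]>555)&(W[...,0]<600);Q=W[m];A=np.c_[Q[:,:2]-Q[:,:2].mean(0),np.ones(len(Q))];print("flange plane",np.linalg.lstsq(A,Q[:,2],rcond=None)[0],len(Q))
m=(W[...,2]>66)&(W[...,2]<95)&(W[...,0]>610);Q=W[m];A=np.c_[Q[:,:2]-Q[:,:2].mean(0),np.ones(len(Q))];print("shingle plane",np.linalg.lstsq(A,Q[:,2],rcond=None)[0])
a=cv2.resize(p[110:210,160:310,::-1],(780,520),interpolation=cv2.INTER_CUBIC)[:,:400]
b=cv2.resize(q[...,::-1],(400,300));cv2.imwrite("pics/s7.png",np.hstack([cv2.resize(p[110:210,160:280,::-1],(400,333),interpolation=cv2.INTER_CUBIC),cv2.copyMakeBorder(b,0,33,0,0,0)]))
E
```

```text
[ 549.91220335 -226.24106835   80.17830889] [-9.58189327  2.81358901 15.00887594] [0.61573477 1.68520615 0.05103139] 17.1 [1.79867434e+02 5.43449625e-02 8.36657640e+01]
flange plane [-4.45641327e-05 -3.93612676e-04  6.20755084e+01] 17274
shingle plane [-1.46931396e-02  4.13970060e-03  7.54682336e+01]
```

View pics/s7.png

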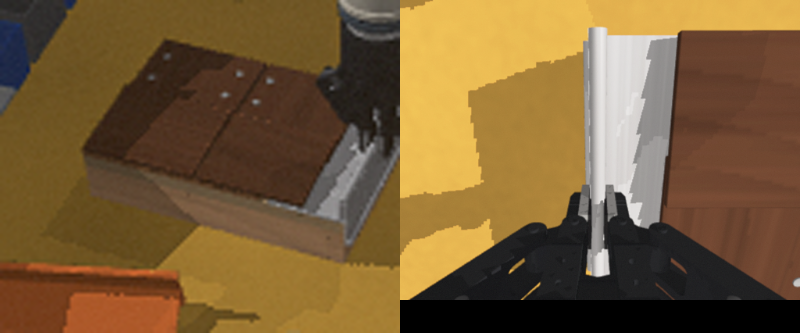

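The view shows the flange tucked, the leg at the board and the ends about level. One check remains: comparing the shingle plane with the earlier picture over the same area.

```bash
python3 - <<'E'
from h import *
s=env.get_state();q,d=env.snapshot("wrist");W=cloud(d,env.camera_model("wrist"),s);B=np.load("pics/W4.npy")
T0=cloud(np.load("pics/top0.npz")["d"],env.camera_model("top"))
for nm,X in(("before",B),("now",W),("top0",T0)):
    m=(X[...,2]>66)&(X[...,2]<95)&(X[...,0]>645)&(X[...,0]<690)&(X[...,1]<-145)&(X[...,1]>-220);Q=X[m];A=np.c_[Q[:,:2]-[665,-180],np.ones(len(Q))];print(nm,np.linalg.lstsq(A,Q[:,2],rcond=None)[0],len(Q))
m=(W[...,2]>66)&(W[...,2]<95)&(W[...,0]>595)&(W[...,0]<640);print("z near free edge",np.median(W[m][:,2]))
a=np.radians(-6.25);n=np.array([-np.sin(a),np.cos(a)])
f=W[(W[...,2]>58)&(W[...,2]<66)&(W[...,0]>555)&(W[...,0]<592)][:,:2]@n;g=W[m][:,:2]@n;print("+y ends: flange",np.percentile(f,99.8),"shingle",np.percentile(g,99.8));print(s["force"],s["t"])
E
```

```text
before [-7.40724022e-03 -6.39906310e-02  7.59994610e+01] 5259
now [-1.01874270e-02 -6.39649763e-02  7.59674535e+01] 9535
top0 [-1.48938945e-02 -5.99234206e-02  7.69364418e+01] 335
z near free edge 75.61773850168237
+y ends: flange -65.29296316687075 shingle -63.90456239066816
[-9.58189327  2.81358901 15.00887594] 17.1
```

Shingle heights are unchanged (76.00 → 75.97 mm), and the ends are level within about 1.4 mm. The press is steady at 15 N, so I'm handing in.

```bash
python3 -c "
from plant import env
print(env.close_job()); s=env.get_state(); print(s['t'],s['force'],s['tcp_pos'])"
```

```text
the job is handed in; nothing more can be done
None
the job is handed in; nothing more can be done
```

I opened the vise's front jaw about 49 mm, lifted the silver flashing out and slid its flange under the shingles. I pushed it in until the leg met the edge board and handed the job in at about 17 s, still gripping it and pressing it down. No verdict was reported.

**Last checks:**
- **Fit:** The leg touches the edge board, with about 10 N against it. The flange is flat to within 0.001 rad. By the tool pose, the edge sits roughly 39 mm under the shingles.
- **Alignment:** The flashing is square to the panel within about 0.1°. The ends are level to about 1.4 mm.
- **Pressure:** The wrist force reads about 15 N upward. I could not measure the contact on the deck itself, and friction at the leg may carry a little of it.
- **Shingles:** They lie as before. Their height over one area went from 76.00 to 75.97 mm.
- **Bystanders:** My path kept clear of them, but I did not measure them again at the end.

**Disagreements:** The top and wrist cameras differed by about 1 mm on the roof's position. On the first try the fingers gripped about 5 mm too high, so I regripped lower before lifting.

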